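# Put the left-out egg away in the egg drawer

### The job

One egg is left over, standing in the egg cup under the edge of the worktop shelf. Pull the egg drawer well open and put this egg away: set it down upright in one of the empty hollows of its tray, without dropping it and gently, so that no shell cracks. Leave the drawer open, as more eggs are coming, the stored eggs in their hollows and both egg cups standing.

Things in the scene. Friction and masses are not known exactly. Their poses are not given: they have to be found in the camera images.
- chest: Low fixed oak chest with one egg drawer, 340 mm wide (y), 185 deep (x), 102 high; left or right of the shelf. Origin on the worktop, 30 mm behind the middle of the closed drawer's front face. x points from the front into the chest, y left seen from the robot, z up. Its top board overhangs 6 mm at the front, 12 mm at the sides.
- drawer (a joint): How far the egg drawer is out, in m: 0 shut, 0.15 at its stop. It slides to the chest's -x, takes about 2 N and stays where left. Front board 15 mm thick, its top 91 mm above the worktop; side walls end at 70 mm. The hollows are clear of the chest's top at 0.12.
- handle (a point): Middle of the drawer's dark iron bar handle: an 11 mm round bar along the chest's y, straight for 84 mm, its axis 35 mm before the front face and 70 mm above the worktop, free above, below and behind. This point moves with the drawer.
- hollow_1 (a point): Centre of the left-most (left: chest's +y) of the four hollows in a row in the drawer's wooden egg tray, at the tray's upper face, 34 mm above the worktop. Round, 39 mm wide, 14 deep, flat floor; an egg standing in it has its centre 18 mm above this point. Hollows 76 mm apart, 77 mm behind the front board's inner side. Holds a stored egg.
- hollow_2 (a point): Centre of the second from the left (left: chest's +y) of the four hollows in a row in the drawer's wooden egg tray, at the tray's upper face, 34 mm above the worktop. Round, 39 mm wide, 14 deep, flat floor; an egg standing in it has its centre 18 mm above this point. Hollows 76 mm apart, 77 mm behind the front board's inner side. Empty.
- hollow_3 (a point): Centre of the third from the left (left: chest's +y) of the four hollows in a row in the drawer's wooden egg tray, at the tray's upper face, 34 mm above the worktop. Round, 39 mm wide, 14 deep, flat floor; an egg standing in it has its centre 18 mm above this point. Hollows 76 mm apart, 77 mm behind the front board's inner side. Empty.
- hollow_4 (a point): Centre of the right-most (left: chest's +y) of the four hollows in a row in the drawer's wooden egg tray, at the tray's upper face, 34 mm above the worktop. Round, 39 mm wide, 14 deep, flat floor; an egg standing in it has its centre 18 mm above this point. Hollows 76 mm apart, 77 mm behind the front board's inner side. Holds a stored egg.
- egg: The egg left over: brown, 64 mm tall, 47 mm thick, 50 to 100 g, at first upright in the egg cup. Origin at its centre, z along its length, up. The shell cracks when the forces on it add up to more than 24 N (12 N from each of two fingers); a grip of 4 to 6 N holds it.
- egg_b: A stored egg like the other, upright in the left-most hollow of the drawer's tray. Origin at its centre. It cracks like the other.
- egg_c: A stored egg like the other, upright in the right-most hollow of the drawer's tray. Origin at its centre. It cracks like the other.
- egg_cup: White china egg cup that holds the egg, loose: 48 mm high, 45 mm wide at the rim, origin at the centre of its foot on the worktop, z up. The egg stands in it loosely, its centre 18 mm above the rim, 66 mm above the worktop. It stands 2 to 10 mm behind the front edge of the shelf's board above it.
- spare_cup: A second, empty egg cup of the same kind, farther back under the shelf, near its right leg. Origin at the centre of its foot, z up.
- shelf: Fixed oak worktop shelf, open before and behind: a board 400 mm wide (y), from x = -15 mm (front edge) to +115 mm, underside 200 mm above the worktop, spice jars on it to 305 mm, on legs at y = +-179 mm and beyond. Origin on the worktop, x away from the robot, y left, z up. A gripper pointing straight down over the egg hits the board; one tilted 30 to 40 degrees from the robot's side clears it.

How it is judged:
On the way, in this order (a step that is already met when the one before it is completed fails the run):
1. the drawer is pulled out by 11 cm or more (value of joint drawer above 0.11 m), for 0.2 s.
2. the egg is lifted out of its cup (z of egg in the frame of egg_cup above 0.1 m), for 0.1 s.
3. the egg is set down in an empty hollow, the fingers still on it ((((horizontal distance between egg and hollow_2 below 0.01 m and z of egg in the frame of hollow_2 between 0.008 and 0.028 m) and contact force between the fingers and egg above 0.2 N) or ((horizontal distance between egg and hollow_3 below 0.01 m and z of egg in the frame of hollow_3 between 0.008 and 0.028 m) and contact force between the fingers and egg above 0.2 N))), for 0.05 s.
At the end, for the whole second after the job is handed in: The egg rests, released, in an empty hollow (centre within 10 mm of the hollow's from above, 8 to 28 mm over the tray, under 0.5 rad from upright); the stored eggs are still so seated in their own hollows; the drawer is out by over 11 cm; both egg cups stand (within 0.3 rad) ((((horizontal distance between egg and hollow_2 below 0.01 m and z of egg in the frame of hollow_2 between 0.008 and 0.028 m) and angle between egg's own z axis and vertical below 0.5 rad) or ((horizontal distance between egg and hollow_3 below 0.01 m and z of egg in the frame of hollow_3 between 0.008 and 0.028 m) and angle between egg's own z axis and vertical below 0.5 rad)) and horizontal distance between egg_b and hollow_1 below 0.01 m and z of egg_b in the frame of hollow_1 between 0.008 and 0.028 m and horizontal distance between egg_c and hollow_4 below 0.01 m and z of egg_c in the frame of hollow_4 between 0.008 and 0.028 m and value of joint drawer above 0.11 m and linear speed of egg below 0.02 m/s and angular speed of egg below 0.2 rad/s and angle between each of egg_cup, spare_cup's own z axis and vertical below 0.3 rad); the robot touches nothing.
It fails at once if an egg is cracked: the contact forces on it, fingers included, add up to more than 24 N (contact force between any of egg, egg_b, egg_c and anything else above 24 N).
It fails at once if an egg cup is knocked over (angle between any of egg_cup, spare_cup's own z axis and vertical above 0.7 rad).
It also fails if it takes over 67 s, if anything falls off the work surface, if the arm or the gripper's body presses on something with over 40 N, if the wrist force passes 120 N, or if a joint passes its speed limit or range.

### The arm

A 7-joint arm with a two-finger parallel gripper is mounted at the origin on the work surface. World frame = base frame: x ahead of the robot, y to its left, z up, the work surface at z = 0. Lengths are in m, angles in rad, forces in N, time in s.
With the tool pointing down it reaches from about 0.425 to 0.925 m from the base axis. Payload 6.8 kg.
Tool frame: the origin (TCP) lies at the very end of the fingers, on their centre line; the grasp point (between the pads) lies bot.grip_depth behind it (bot.grip_depth is the distance from the TCP to the grasp point, in m); z points along the fingers, y is the line along which they close (so a half turn about z gives the same grasp; the last joint's range is limited). The gripper opens to 85 mm and grips with 20 to 120 N. Pads are 22 mm wide; open, the fingers measure 114 mm over their backs; the gripper's body (76 mm by 85 mm) begins 54 mm behind the grasp point. The pads swing forward as they close: fully open they stand 13 mm farther back than shut.
Start: joints at [-1.439, 0.477, 0.022, 1.555, -0.011, 1.109, -0.083], TCP at [0.16, 0.656, 0.231] pointing down, gripper open.
Joint ranges: [-2.96, 2.96], [-0.34, 2.1], [-1.41, 1.46], [0.24, 2.44], [-1.37, 4.51], [0.17, 1.92], [-2.96, 2.96]. Speed limits (rad/s): [2.39, 2.39, 3.14, 3.14, 3.14, 3.14, 3.14].

### API

Orientations are given as a unit quaternion [w, x, y, z].
In Python, from station import bot gives the robot as it stands.
- The arm moves only by the tool send_rows, never from a script. Its arguments are lists of equal length, an entry for each row: "slide": the shift along the tool's x, y, z in mm, a list of three; "roll": the turn about the tool's z in degrees; "claw": the opening, from 0 (shut) to 1 (fully open). A call has exactly 8 rows; each row is the pose to reach, as a shift and turn from the pose commanded when the call began, along the tool's axes at that moment; what a row does not reach only later rows make up. A row lasts 1/12 s, in which the tool goes at most 41.7 mm and 7.16 degrees, less where a joint would pass 70% of its speed; a pose out of reach is approached as far as the arm can. A call with a gripper value outside its range is refused whole. The fingers move at their own pace and stop on an object; "force" is the grip in N (left out, the last holds). Time passes only in rows, so rows that repeat a pose let the fingers close, or fill a call up. It gives the time, the measured TCP pose, the force, the opening and the grip force at its end, in the units of the state.
- bot.get_obs(): the state, without advancing time (a new reading comes with each control period).
- bot.read_camera(name): name is "scene" or "top"; returns the picture (480x640x3 uint8, red, green, blue); there is no depth.
- bot.camera_model(name): a dict with "camera_matrix" (3x3 intrinsics, pixels), "camera_from_world" (4x4, takes a point from world to camera coordinates). Camera axes: x right, y down, z forward; pixel columns grow to the right and rows downward; lengths in m; the calibration is good to about 2 mm. A picture is of the moment at which its call begins. camera_model takes no time and is no camera call.
- bot.hand_in(): hands the job in; it is judged then, once.
The state is a dict: "t": time; "q": joint angles; "joint_vel": joint speeds; "joint_torque": joint torques, N m; "eef_pos": TCP position; "tool_rot": TCP orientation; "contact_force": force on the tool from outside, world axes, zero at the start; "torque": the same for the moment, N m; "gripper_width": opening from 0.0 (shut) to 1.0 (fully open); "grasp_force": force on a finger pad.
Only numpy, scipy, OpenCV 4.12 (cv2) and the standard library are available. Lean on these libraries where they do the work, as an engineer would, in place of code of your own. Each camera call takes 0.05 s, during which the arm holds its last target. There are 200 camera calls.

## Working session

There is one attempt and no reset: what is moved stays moved. The work goes in short steps, Python scripts to look and compute and a tool call to move; the robot and the scene stay as the last step left them, time stands still between calls to the robot, and variables do not carry over. Pictures are saved under pics/ and viewed, at most 12 in all, crops included, and the job is handed in when it is done.

Besides the shell and the picture viewer there is one more tool, called after "Emit:" as name(argument=value, ...) on one line, values as JSON. send_rows: Moves the arm, as the interface text tells. Its arguments: {"type":"object","properties":{"slide":{"type":"array","items":{"type":"array","items":{"type":"number"}}},"roll":{"type":"array","items":{"type":"number"}},"claw":{"type":"array","items":{"type":"number"}},"force":{"type":"number"}},"required":["slide","roll","claw"]}

```bash
mkdir -p pics; ls
python3 - <<'E'
from station import bot
import cv2,numpy as np
np.set_printoptions(precision=4,suppress=True)
for n in("scene","top"):
    cv2.imwrite(f"pics/{n}0.png",bot.read_camera(n)[:,:,::-1]); m=bot.camera_model(n); print(n,m["camera_matrix"],m["camera_from_world"])
print(bot.grip_depth,bot.get_obs())
E
```

```text
pics
scene [[574.0079   0.     313.18  ]
 [  0.     574.0079 239.4087]
 [  0.       0.       1.    ]] [[-0.5826  0.8126  0.0148  0.352 ]
 [ 0.514   0.3825 -0.7678 -0.2504]
 [-0.6296 -0.4397 -0.6405  1.5675]
 [ 0.      0.      0.      1.    ]]
top [[441.4171   0.     325.0849]
 [  0.     441.4171 239.9323]
 [  0.       0.       1.    ]] [[ 0.0186 -0.9991  0.0383 -0.0295]
 [-0.9936 -0.0227 -0.1103  0.6276]
 [ 0.1111 -0.036  -0.9932  0.7666]
 [ 0.      0.      0.      1.    ]]
0.0187 {'t': 0.1, 'q': array([-1.4391,  0.4777,  0.0223,  1.5563, -0.0115,  1.1093, -0.0831]), 'joint_vel': array([-0.0019, -0.0028, -0.0012, -0.0032, -0.001 ,  0.0005,  0.0002]), 'joint_torque': array([  0.0036, -59.7763,   1.6132, -28.1957,   0.0128,   0.0049,
         0.    ]), 'eef_pos': array([0.1602, 0.6552, 0.2304]), 'tool_rot': array([-0.    ,  0.1196,  0.9928, -0.0008]), 'contact_force': array([0.6756, 0.3712, 0.1238]), 'torque': array([-0.0442,  0.0152, -0.0037]), 'grasp_force': 0.0, 'gripper_width': 1.0005128317079293}
```

View pics/scene0.png

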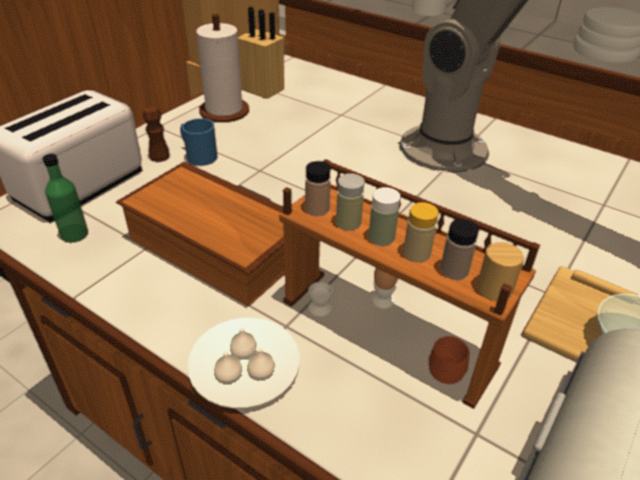

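View pics/top0.png

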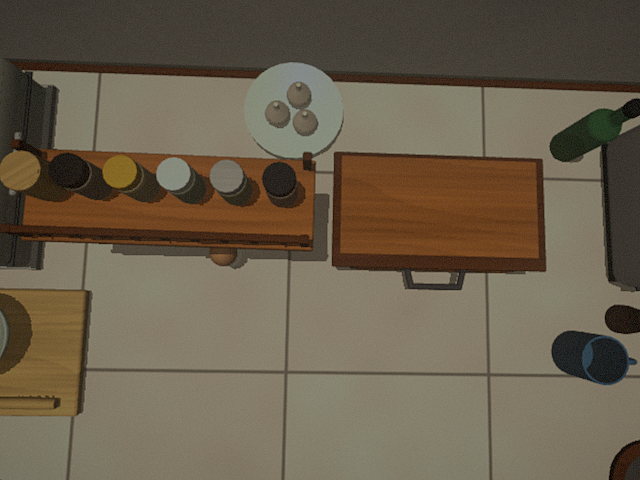

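```bash
cat > h.py <<'E'
import numpy as np,cv2
from station import bot
np.set_printoptions(precision=4,suppress=True)
def plane(n,uv,z):
    m=bot.camera_model(n);K=m["camera_matrix"];T=m["camera_from_world"];R=T[:3,:3];c=-R.T@T[:3,3]
    d=R.T@np.linalg.solve(K,[uv[0],uv[1],1]);return c+d*(z-c[2])/d[2]
def proj(n,p):
    m=bot.camera_model(n);q=m["camera_from_world"]@np.r_[p,1];q=m["camera_matrix"]@q[:3];return q[:2]/q[2]
E
python3 - <<'E'
from h import *
for uv in[(333,269),(545,270),(541,159),(334,153)]: print("chesttop",plane("top",uv,.102))
for uv in[(405,284),(464,284)]: print("handle",plane("top",uv,.070))
for uv in[(312,246),(20,240),(315,160)]: print("shelf",plane("top",uv,.215))
for n in("scene","top"):
    a=cv2.imread(f"pics/{n}0.png"); h=cv2.cvtColor(a,cv2.COLOR_BGR2HSV)
    x,y,w,g=(355,255,60,60) if n=="scene" else (195,235,60,40)
    c=a[y:y+g,x:x+w]; cv2.imwrite(f"pics/{n}egg.png",cv2.resize(c,None,fx=8,fy=8,interpolation=cv2.INTER_CUBIC))
t=cv2.imread("pics/sceneegg.png");u=cv2.imread("pics/topegg.png");u=cv2.copyMakeBorder(u,0,160,0,0,cv2.BORDER_CONSTANT)
cv2.imwrite("pics/eggs.png",cv2.resize(np.hstack([t,u]),(800,400)))
E
```

```text
chesttop [ 0.5726 -0.0281  0.102 ]
chesttop [ 0.5782 -0.3856  0.102 ]
chesttop [ 0.7702 -0.3857  0.102 ]
chesttop [ 0.7699 -0.0265  0.102 ]
handle [ 0.5507 -0.155   0.07  ]
handle [ 0.5526 -0.2584  0.07  ]
shelf [0.599  0.0082 0.215 ]
shelf [0.5983 0.4082 0.215 ]
shelf [0.723  0.0066 0.215 ]
```

View pics/eggs.png

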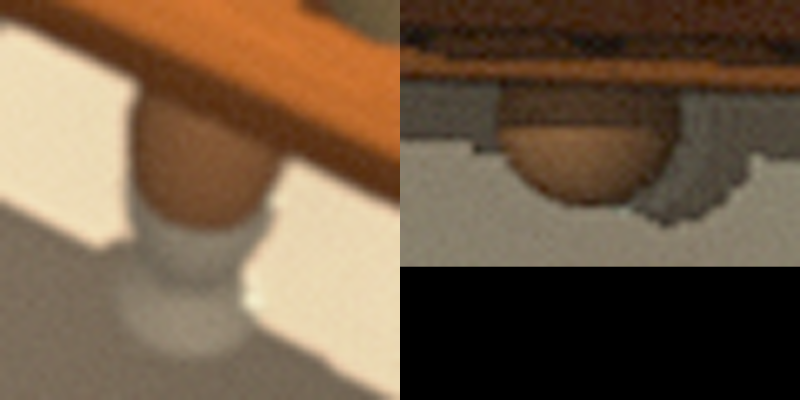

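Run:
```python
from h import *
e=plane("top",(223.5,251.8),.066);print("egg top",e)
print("edge5", [plane("top",(223.5,v),.066) for v in(265.75,)])
print("scene egg",proj("scene",e),"foot",proj("scene",[*e[:2],0]))
for k in (-.02,.02): print(proj("scene",[e[0]+k,e[1],0]),proj("scene",[e[0],e[1]+k,0]))
print("bottom/foot centre on z0",plane("scene",(382.5,302.5),0),plane("scene",(385.5,309),0))
print("spare",plane("scene",(320,307),0))
# shelf underside edge in top
for z in(.2,.215,.22): print(plane("top",(223,248),z),plane("top",(223,244),z))
```

```text
egg top [0.6    0.1596 0.066 ]
edge5 [array([0.576 , 0.1586, 0.066 ])]
scene egg [384.1398 275.8408] foot [380.9582 300.4466]
[386.1119 294.5557] [372.1619 296.0792]
[375.6873 306.4716] [389.8939 304.8832]
bottom/foot centre on z0 [0.603  0.1649 0.    ] [0.6146 0.1783 0.    ]
spare [0.685 0.074 0.   ]
[0.5948 0.1348 0.2   ] [0.6005 0.1351 0.2   ]
[0.5934 0.1319 0.215 ] [0.599  0.1322 0.215 ]
[0.593  0.1309 0.22  ] [0.5986 0.1312 0.22  ]
```

Emit:
send_rows(slide=[[0,0,-20],[0,0,-40],[0,0,-60],[0,0,-80],[0,0,-100],[0,0,-110],[0,0,-110],[0,0,-110]], roll=[0,0,0,0,0,0,0,0], claw=[1,1,1,1,1,1,1,1], force=20)

```text
t: 0.77
eef_pos: [0.1603, 0.6556, 0.3407]
tool_rot: [-0.0, 0.12, 0.993, -0.0]
contact_force: [-0.6, 0.1, -1.6]
gripper_width: 0.997
grasp_force: 0.0
```

Emit:
send_rows(slide=[[-25,-28,-10],[-50,-56,-20],[-75,-84,-30],[-100,-112,-40],[-125,-140,-50],[-150,-168,-60],[-175,-196,-70],[-200,-224,-80]], roll=[0,0,0,0,0,0,0,0], claw=[0.5,0.3,0.3,0.3,0.3,0.3,0.3,0.3])

```text
t: 1.43
eef_pos: [0.3016, 0.3883, 0.4198]
tool_rot: [-0.001, 0.12, 0.993, -0.001]
contact_force: [1.1, 0.4, -0.6]
gripper_width: 0.3
grasp_force: 0.0
```

Emit:
send_rows(slide=[[-25,-28,-10],[-50,-56,-20],[-75,-84,-30],[-100,-112,-40],[-125,-140,-50],[-150,-168,-60],[-175,-196,-70],[-200,-224,-80]], roll=[0,0,0,0,0,0,0,0], claw=[0.3,0.3,0.3,0.3,0.3,0.3,0.3,0.3])

```text
t: 2.1
eef_pos: [0.4425, 0.1236, 0.5001]
tool_rot: [-0.001, 0.12, 0.993, -0.001]
contact_force: [1.4, 0.5, -0.2]
gripper_width: 0.301
grasp_force: 0.0
```

Run:
```python
from h import *
o=bot.get_obs();print(o["t"],o["q"],o["eef_pos"],o["tool_rot"])
```

```text
2.1 [-0.9067 -0.067   0.4704  1.6296  0.0306  1.5742  0.8939] [0.4425 0.1236 0.5001] [-0.001   0.1195  0.9928 -0.0007]
```

Emit:
send_rows(slide=[[-36,9,-15],[-72,18,-30],[-108,27,-45],[-144,36,-60],[-180,45,-75],[-216,54,-90],[-252,62,-105],[-290,71,-120]], roll=[0,0,0,0,0,0,0,0], claw=[0.3,0.3,0.3,0.3,0.3,0.3,0.3,0.3])

```text
t: 2.77
eef_pos: [0.7174, 0.125, 0.5955]
tool_rot: [0.009, 0.121, 0.993, 0.002]
contact_force: [0.2, 2.9, 1.3]
gripper_width: 0.299
grasp_force: 0.0
```

Emit:
send_rows(slide=[[-36,9,-15],[-72,18,-30],[-108,27,-45],[-144,36,-60],[-180,45,-75],[-216,54,-90],[-252,62,-105],[-290,71,-120]], roll=[0,0,0,0,0,0,0,0], claw=[0.3,0.3,0.3,0.3,0.3,0.3,0.3,0.3])

```text
t: 3.43
eef_pos: [0.7988, 0.1242, 0.6467]
tool_rot: [0.103, 0.122, 0.986, 0.039]
contact_force: [0.2, 0.5, 0.2]
gripper_width: 0.301
grasp_force: 0.0
```

Run:
```python
from h import *
o=bot.get_obs();print(o["t"],o["q"],o["eef_pos"],o["tool_rot"])
```

```text
3.4333 [-0.3652  0.6991  0.6659  0.3677 -0.5213  1.9142  1.2097] [0.7988 0.1242 0.6467] [0.1026 0.1224 0.9864 0.039 ]
```

Emit:
send_rows(slide=[[24,-6,15],[48,-12,30],[72,-18,45],[96,-24,60],[120,-30,75],[144,-36,90],[168,-42,105],[192,-48,120]], roll=[0,0,0,0,0,0,0,0], claw=[0.3,0.3,0.3,0.3,0.3,0.3,0.3,0.3])

```text
t: 4.1
eef_pos: [0.6288, 0.1294, 0.4863]
tool_rot: [0.103, 0.125, 0.986, 0.036]
contact_force: [-0.5, -0.2, 0.9]
gripper_width: 0.301
grasp_force: 0.0
```

Run:
```python
from h import *
o=bot.get_obs();print(o["t"],o["q"],o["eef_pos"],o["tool_rot"])
```

```text
4.1 [-0.9209  0.197   0.7565  1.4633 -0.1442  1.3158  1.1516] [0.6288 0.1294 0.4863] [0.1031 0.1246 0.9862 0.0361]
```

```bash
cat >> h.py <<'E'
from scipy.spatial.transform import Rotation as Ro
def cur():
    o=bot.get_obs();q=o["tool_rot"];R=Ro.from_quat([q[1],q[2],q[3],q[0]]).as_matrix();return o,R
def go(grasp,d=.0187,ang=None):
    "slide (mm), roll (deg) to bring the point d behind the tcp to grasp; ang=heading of tool y in deg"
    o,R=cur();t=np.array(grasp)+d*R[:,2]
    s=R.T@(t-o["eef_pos"])*1000
    a=np.degrees(np.arctan2(R[1,1],R[0,1]));tilt=np.degrees(np.arccos(-R[2,2]));az=np.degrees(np.arctan2(R[1,2],R[0,2]))
    print("t",o["t"],"tcp",o["eef_pos"],"slide",s.round(1),"rows",np.linalg.norm(s)/41.7,"yhead",a.round(1),"tilt",tilt.round(1),az.round(1),"roll",None if ang is None else round((a-ang+180)%360-180,1),"q",o["q"],"z",R[:,2])
E
python3 - <<'E'
from h import *
go((.5516,-.2067,.20),ang=181)
go((.5516,-.2067,.07),ang=181)
E
```

```text
t 4.1 tcp [0.6288 0.1294 0.4863] slide [  43.7 -370.9  266.4] rows 11.001881504661755 yhead 76.1 tilt 12.5 12.1 roll -104.9 q [-0.9209  0.197   0.7565  1.4633 -0.1442  1.3158  1.1516] z [ 0.2124  0.0455 -0.9761]
t 4.1 tcp [0.6288 0.1294 0.4863] slide [  69.  -383.5  393.3] rows 13.277497137529597 yhead 76.1 tilt 12.5 12.1 roll -104.9 q [-0.9209  0.197   0.7565  1.4633 -0.1442  1.3158  1.1516] z [ 0.2124  0.0455 -0.9761]
```

Emit:
send_rows(slide=[[3,-31,12],[6,-62,25],[9,-94,37],[12,-125,50],[15,-156,62],[18,-188,75],[22,-219,87],[25,-250,100]], roll=[-6.5,-13,-19.5,-26,-32.5,-39,-45.5,-52], claw=[0.2,0.2,0.2,0.2,0.2,0.2,0.2,0.2])

```text
t: 4.77
eef_pos: [0.5673, -0.1019, 0.3605]
tool_rot: [0.109, -0.321, 0.941, -0.012]
contact_force: [0.2, -0.7, -0.5]
gripper_width: 0.203
grasp_force: 0.0
```

Run:
```python
from h import *
go((.5516,-.2067,.20),ang=181)
```

```text
t 4.7667 tcp [ 0.5673 -0.1019  0.3605] slide [107.2 -58.9 167.1] rows 4.9661682351620895 yhead 127.1 tilt 12.6 12.3 roll -53.9 q [-0.5916  0.1059  0.7777  1.8158 -0.1814  1.0526  2.478 ] z [ 0.2129  0.0466 -0.976 ]
```

Emit:
send_rows(slide=[[13,-7,20],[26,-14,40],[40,-22,60],[54,-30,80],[67,-37,105],[80,-44,125],[94,-52,145],[107,-59,167]], roll=[7,14,21,28,35,42,49,56], claw=[0.2,0.2,0.2,0.2,0.2,0.2,0.2,0.2])

```text
t: 5.43
eef_pos: [0.5559, -0.2049, 0.1817]
tool_rot: [0.102, 0.164, 0.98, 0.041]
contact_force: [0.7, -1.1, 0.1]
gripper_width: 0.203
grasp_force: 0.0
```

Emit:
send_rows(slide=[[0,0,0],[0,0,0],[0,0,0],[0,0,0],[0,0,0],[0,0,0],[0,0,0],[0,0,0]], roll=[7,14,21,28,35,42,49,56], claw=[0.2,0.2,0.2,0.2,0.2,0.2,0.2,0.2])

```text
t: 6.1
eef_pos: [0.5561, -0.2039, 0.1827]
tool_rot: [0.071, 0.605, 0.788, 0.084]
contact_force: [-0.3, -0.1, -0.1]
gripper_width: 0.2
grasp_force: 0.0
```

Run:
```python
from h import *
go((.5516,-.2067,.11),ang=1)
go((.5516,-.2067,.068),ang=1)
cv2.imwrite("pics/a.png",bot.read_camera("top")[180:420,240:560,::-1].repeat(2,0).repeat(2,1))
```

```text
t 6.1 tcp [ 0.5561 -0.2039  0.1827] slide [ -0.8 -20.8  88.6] rows 2.181270042123967 yhead 15.0 tilt 12.6 12.3 roll 14.0 q [-0.5039  0.5232  1.0917  1.9972 -0.822   0.8799  1.2895] z [ 0.2126  0.0464 -0.976 ]
t 6.1 tcp [ 0.5561 -0.2039  0.1827] slide [ -0.4 -29.9 129.5] rows 3.1882947257830523 yhead 15.0 tilt 12.6 12.3 roll 14.0 q [-0.5039  0.5232  1.0917  1.9972 -0.822   0.8799  1.2895] z [ 0.2126  0.0464 -0.976 ]
```

View pics/a.png

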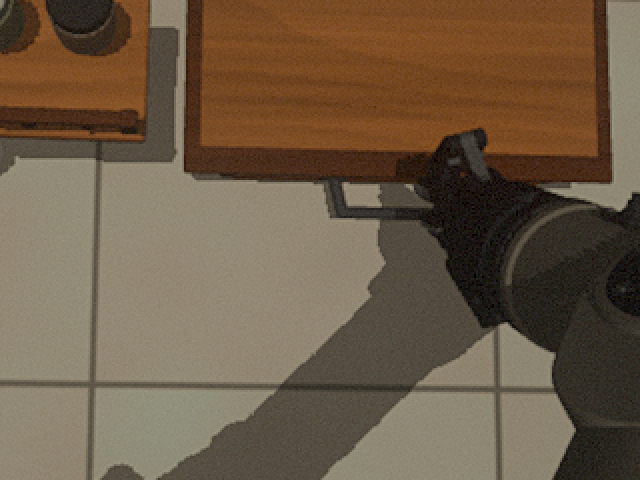

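Emit:
send_rows(slide=[[0,-15,10],[0,-24,20],[0,-26,40],[0,-28,65],[0,-30,85],[0,-32,105],[0,-33,125],[0,-33,131]], roll=[7,14,14,14,14,14,14,14], claw=[0.23,0.23,0.23,0.23,0.23,0.23,0.23,0.23])

```text
t: 6.82
eef_pos: [0.5523, -0.2055, 0.0456]
tool_rot: [0.059, 0.694, 0.712, 0.091]
contact_force: [0.7, 0.3, -0.4]
gripper_width: 0.228
grasp_force: 0.0
```

Emit:
send_rows(slide=[[0,0,0],[0,0,0],[0,0,0],[0,0,0],[0,0,0],[0,0,0],[0,0,0],[0,0,0]], roll=[0,0,0,0,0,0,0,0], claw=[0,0,0,0,0,0,0,0], force=20)

```text
t: 7.48
eef_pos: [0.5518, -0.2057, 0.0476]
tool_rot: [0.059, 0.694, 0.711, 0.091]
contact_force: [-1.2, -2.3, -27.8]
gripper_width: 0.121
grasp_force: 19.3
```

Run:
```python
from h import *
go((.5485,-.2067,.066),ang=1)
go((.5485-.14,-.2067-.0024,.066),ang=1)
```

```text
t 7.4833 tcp [ 0.5518 -0.2057  0.0476] slide [-0.1  0.6 -0. ] rows 0.015492419646981167 yhead 1.1 tilt 12.5 12.7 roll 0.1 q [-0.3319  0.7072  0.8732  2.0815 -1.1497  0.7114  1.3448] z [ 0.2104  0.0474 -0.9765]
t 7.4833 tcp [ 0.5518 -0.2057  0.0476] slide [   1.5 -136.2  -29.6] rows 3.3430374283862494 yhead 1.1 tilt 12.5 12.7 roll 0.1 q [-0.3319  0.7072  0.8732  2.0815 -1.1497  0.7114  1.3448] z [ 0.2104  0.0474 -0.9765]
```

Emit:
send_rows(slide=[[0,0,-2],[0,-12,-5],[1,-32,-9],[1,-54,-14],[1,-76,-19],[1,-98,-24],[2,-120,-28],[2,-138,-32]], roll=[0,0,0,0,0,0,0,0], claw=[0,0,0,0,0,0,0,0])

```text
t: 8.15
eef_pos: [0.4129, -0.205, 0.0515]
tool_rot: [0.059, 0.693, 0.712, 0.096]
contact_force: [1.9, 11.4, -11.5]
gripper_width: 0.12
grasp_force: 20.3
```

Emit:
send_rows(slide=[[0,0,0],[0,0,0],[0,0,0],[0,0,0],[0,0,0],[0,0,0],[0,0,0],[0,0,0]], roll=[0,0,0,0,0,0,0,0], claw=[0.0,0.0,0.1,0.2,0.25,0.25,0.25,0.25])

```text
t: 8.82
eef_pos: [0.4138, -0.2095, 0.0514]
tool_rot: [0.062, 0.695, 0.711, 0.093]
contact_force: [0.4, 0.5, 0.5]
gripper_width: 0.248
grasp_force: 0.0
```

Run:
```python
from h import *
go((.5485-.14,-.2067-.0024,.066),ang=1)
```

```text
t 8.8167 tcp [ 0.4138 -0.2095  0.0514] slide [ 1.1 -2.   3.3] rows 0.09602774514474968 yhead 1.1 tilt 12.8 11.9 roll 0.1 q [-0.2736  0.534   0.8789  2.3524 -1.2051  0.5899  1.6041] z [ 0.2172  0.0456 -0.9751]
```

Emit:
send_rows(slide=[[0,0,-25],[0,0,-55],[0,0,-90],[0,0,-125],[12,8,-160],[25,16,-195],[38,25,-230],[50,33,-266]], roll=[0,0,0,3,10,17,24,31], claw=[0.25,0.25,0.25,0.25,0.5,0.8,0.95,0.95])

```text
t: 9.48
eef_pos: [0.3764, -0.1834, 0.2055]
tool_rot: [0.016, 0.754, 0.65, 0.097]
contact_force: [-0.4, 0.4, -0.5]
gripper_width: 0.808
grasp_force: 0.0
```

Run:
```python
from h import *
go((.72,-.06,.6),ang=-90)
cv2.imwrite("pics/b.png",bot.read_camera("top")[:,:,::-1])
```

```text
t 9.4833 tcp [ 0.3764 -0.1834  0.2055] slide [ 218.1  375.5 -298.1] rows 12.63039549928962 yhead -9.0 tilt 11.3 31.6 roll 81.0 q [-0.7425 -0.0403  1.2022  2.2766 -0.1841  0.7828  0.4375] z [ 0.1671  0.1026 -0.9806]
```

View pics/b.png

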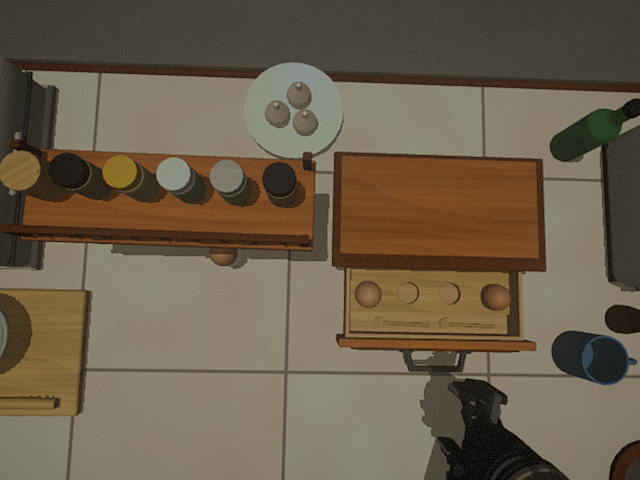

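Emit:
send_rows(slide=[[15,20,-30],[30,40,-60],[45,65,-90],[60,90,-115],[76,118,-140],[92,146,-160],[108,174,-175],[124,202,-190]], roll=[5,10,15,20,25,30,35,40], claw=[0.95,0.95,0.95,0.95,0.95,0.95,0.95,0.95])

```text
t: 10.2
eef_pos: [0.5602, -0.1114, 0.4387]
tool_rot: [-0.019, 0.93, 0.353, 0.098]
contact_force: [-0.1, -1.4, -0.2]
gripper_width: 0.949
grasp_force: 0.0
```

Run:
```python
from h import *
go((.95,-.05,.7),ang=-90)
for uv in((408,293),(449,293)): print(plane("top",uv,.034))
```

```text
t 10.2 tcp [ 0.5602 -0.1114  0.4387] slide [ 376.4  220.1 -165.3] rows 11.182880007574159 yhead -48.6 tilt 11.4 31.9 roll 41.4 q [-0.6764  0.1053  0.9415  1.6565 -0.2392  1.2911 -0.5378] z [ 0.1685  0.1048 -0.9801]
[ 0.5351 -0.1684  0.034 ]
[ 0.5365 -0.2434  0.034 ]
```

Emit:
send_rows(slide=[[31,18,-14],[62,37,-28],[94,55,-41],[125,73,-55],[157,92,-69],[188,110,-82],[220,128,-96],[251,146,-110]], roll=[7,14,21,28,35,41.4,41.4,41.4], claw=[0.95,0.95,0.95,0.95,0.95,0.95,0.95,0.95])

```text
t: 10.87
eef_pos: [0.8119, -0.0661, 0.5867]
tool_rot: [-0.05, 0.995, 0.006, 0.081]
contact_force: [2.7, 2.3, -0.5]
gripper_width: 0.951
grasp_force: 0.0
```

Run:
```python
from h import *
go((1.05,-.05,.7),ang=-90)
```

```text
t 10.8667 tcp [ 0.8119 -0.0661  0.5867] slide [253.3 -22.2 -52.7] rows 6.228243933988741 yhead -88.8 tilt 10.9 31.9 roll 1.2 q [-0.1789  0.7251  0.8523  0.5336 -0.7279  1.8724 -1.3532] z [ 0.1606  0.1    -0.9819]
```

Emit:
send_rows(slide=[[31,6,-4],[62,12,-8],[94,18,-12],[125,24,-16],[157,30,-20],[188,36,-24],[220,42,-28],[250,50,-30]], roll=[0,0,0,0,0,0,0,0], claw=[0.95,0.95,0.95,0.95,0.95,0.95,0.95,0.95])

```text
t: 11.53
eef_pos: [0.8779, -0.0876, 0.5555]
tool_rot: [-0.049, 0.994, 0.005, 0.098]
contact_force: [-0.9, -0.3, -0.4]
gripper_width: 0.95
grasp_force: 0.0
```

Run:
```python
from h import *
go((1.05,-.05,.7),ang=-90)
```

```text
t 11.5333 tcp [ 0.8779 -0.0876  0.5555] slide [197.  -47.9 -85.2] rows 5.2741513867356025 yhead -88.9 tilt 12.6 26.6 roll 1.1 q [-0.0301  0.912   1.0282  0.2417 -1.0394  1.9148 -1.4133] z [ 0.1944  0.0975 -0.9761]
```

Emit:
send_rows(slide=[[20,4,-30],[40,8,-60],[60,12,-90],[80,16,-120],[100,20,-150],[120,24,-180],[140,28,-210],[160,32,-240]], roll=[0,0,0,0,0,0,0,0], claw=[0.95,0.95,0.95,0.95,0.95,0.95,0.95,0.95])

```text
t: 12.2
eef_pos: [0.8367, -0.1033, 0.6238]
tool_rot: [-0.047, 0.992, 0.003, 0.12]
contact_force: [-0.0, -0.2, 1.0]
gripper_width: 0.951
grasp_force: 0.0
```

Run:
```python
from h import *
go((1.05,-.05,.7),ang=-90)
```

```text
t 12.2 tcp [ 0.8367 -0.1033  0.6238] slide [225.  -56.3   0.7] rows 5.5623624616029845 yhead -89.0 tilt 14.8 21.4 roll 1.0 q [ 0.0427  0.7701  0.3722  0.2414 -0.441   1.9152 -1.4783] z [ 0.2378  0.093  -0.9668]
```

Emit:
send_rows(slide=[[0,0,-40],[0,0,-80],[0,0,-120],[0,0,-160],[0,0,-200],[0,0,-240],[0,0,-280],[0,0,-320]], roll=[0,0,0,0,0,0,0,0], claw=[0.95,0.95,0.95,0.95,0.95,0.95,0.95,0.95])

```text
t: 12.87
eef_pos: [0.734, -0.0711, 0.8267]
tool_rot: [-0.028, 0.968, 0.011, 0.249]
contact_force: [2.1, 3.6, -1.6]
gripper_width: 0.948
grasp_force: 0.0
```

Emit:
send_rows(slide=[[0,0,-40],[0,0,-80],[0,0,-120],[0,0,-160],[0,0,-200],[0,0,-240],[0,0,-280],[0,0,-320]], roll=[0,0,0,0,0,0,0,0], claw=[0.95,0.95,0.95,0.95,0.95,0.95,0.95,0.95])

```text
t: 13.53
eef_pos: [0.6089, -0.0404, 0.9687]
tool_rot: [-0.022, 0.937, 0.016, 0.349]
contact_force: [1.2, 1.5, -0.2]
gripper_width: 0.946
grasp_force: 0.0
```

Run:
```python
from h import *
go((.6,.05,.5),ang=-90)
```

```text
t 13.5333 tcp [ 0.6089 -0.0404  0.9687] slide [-312.2  -76.2  371.8] rows 11.784945198006726 yhead -87.4 tilt 40.9 4.6 roll 2.6 q [-0.2149  0.3361  0.9014  0.2459 -0.7209  1.9145 -1.4825] z [ 0.6531  0.0525 -0.7555]
```

Run:
```python
from h import *
go((.5,.1,.45),ang=-90)
```

```text
t 13.5333 tcp [ 0.6089 -0.0404  0.9687] slide [-419.9 -129.1  346.8] rows 13.421918596767565 yhead -87.4 tilt 40.9 4.6 roll 2.6 q [-0.2149  0.3361  0.9014  0.2459 -0.7209  1.9145 -1.4825] z [ 0.6531  0.0525 -0.7555]
```

Emit:
send_rows(slide=[[-30,-9,24],[-60,-18,49],[-90,-27,74],[-120,-37,99],[-150,-46,124],[-180,-55,149],[-210,-64,173],[-240,-73,198]], roll=[0,0,0,0,0,0,0,0], claw=[0.95,0.95,0.95,0.95,0.95,0.95,0.95,0.95])

```text
t: 14.2
eef_pos: [0.5723, -0.0088, 0.8595]
tool_rot: [-0.021, 0.935, 0.013, 0.353]
contact_force: [4.5, -5.1, -2.1]
gripper_width: 0.949
grasp_force: 0.0
```

Emit:
send_rows(slide=[[-30,-9,24],[-60,-18,49],[-90,-27,74],[-120,-37,99],[-150,-46,124],[-180,-55,149],[-180,-55,149],[-180,-55,149]], roll=[0,0,0,0,0,0,0,0], claw=[0.95,0.95,0.95,0.95,0.95,0.95,0.95,0.95])

```text
t: 14.87
eef_pos: [0.5307, 0.0525, 0.6282]
tool_rot: [-0.02, 0.937, 0.014, 0.349]
contact_force: [0.5, -0.6, 2.9]
gripper_width: 0.952
grasp_force: 0.0
```

Run:
```python
from h import *
go((.42,.12,.15),ang=-90)
```

```text
t 14.8667 tcp [0.5307 0.0525 0.6282] slide [-396.2  -58.1  310.5] rows 12.151027687577976 yhead -87.7 tilt 41.0 4.2 roll 2.3 q [-0.6833 -0.3324  0.238   1.7278  0.3529  1.0728 -2.035 ] z [ 0.6541  0.0477 -0.7549]
```

Emit:
send_rows(slide=[[-30,-4,23],[-60,-8,46],[-90,-12,70],[-120,-17,94],[-150,-21,117],[-180,-26,140],[-210,-30,163],[-240,-35,187]], roll=[0,0,0,0,0,0,0,0], claw=[0.95,0.95,0.95,0.95,0.95,0.95,0.95,0.95])

```text
t: 15.53
eef_pos: [0.4753, 0.1, 0.338]
tool_rot: [-0.025, 0.934, 0.015, 0.356]
contact_force: [1.7, 0.5, 0.7]
gripper_width: 0.957
grasp_force: 0.0
```

Run:
```python
from h import *
go((.42,.12,.15),ang=-90)
```

```text
t 15.5333 tcp [0.4753 0.1    0.338 ] slide [-166.1  -15.8  123.4] rows 4.97673147685345 yhead -87.4 tilt 41.8 4.9 roll 2.6 q [-0.1985 -0.2643 -0.2673  2.3368  0.4842  0.4195 -2.3995] z [ 0.6635  0.0569 -0.746 ]
```

Emit:
send_rows(slide=[[-30,-2,15],[-60,-4,30],[-90,-7,45],[-120,-9,60],[-150,-12,75],[-180,-14,90],[-200,-16,100],[-200,-16,100]], roll=[0,0,0,0,0,0,0,0], claw=[0.95,0.95,0.95,0.95,0.95,0.95,0.95,0.95])

```text
t: 16.2
eef_pos: [0.4511, 0.1242, 0.2548]
tool_rot: [-0.014, 0.939, 0.014, 0.344]
contact_force: [-0.2, 0.2, -0.2]
gripper_width: 0.947
grasp_force: 0.0
```

Run:
```python
from h import *
go((.38,.12,.15),ang=-90)
```

```text
t 16.2 tcp [0.4511 0.1242 0.2548] slide [-122.1    3.3   52.6] rows 3.188224598505402 yhead -87.9 tilt 40.3 3.1 roll 2.1 q [ 0.7111 -0.2303 -1.1552  2.4214  0.4231  0.1837 -2.4372] z [ 0.6459  0.0354 -0.7626]
```

Emit:
send_rows(slide=[[-35,0,5],[-70,0,10],[-105,0,15],[-140,0,20],[-175,0,25],[-210,0,30],[-245,0,30],[-270,0,30]], roll=[0,0,0,0,0,0,0,0], claw=[0.95,0.95,0.95,0.95,0.95,0.95,0.95,0.95])

```text
t: 16.87
eef_pos: [0.4249, 0.1691, 0.2341]
tool_rot: [-0.014, 0.943, 0.015, 0.332]
contact_force: [0.4, -0.2, -0.3]
gripper_width: 0.95
grasp_force: 0.0
```

Run:
```python
from h import *
go((.38,.12,.15),ang=-90)
```

```text
t 16.8667 tcp [0.4249 0.1691 0.2341] slide [-88.6  48.8  54.3] rows 2.7532517849788554 yhead -87.8 tilt 38.8 3.4 roll 2.2 q [ 0.891  -0.3369 -1.4062  2.4265  0.0128  0.1713 -2.1607] z [ 0.6261  0.0369 -0.7789]
```

Emit:
send_rows(slide=[[-20,7,20],[-40,14,40],[-60,21,60],[-80,28,80],[-100,35,100],[-120,40,115],[-140,40,125],[-150,40,125]], roll=[0,0,0,0,0,0,0,0], claw=[0.95,0.95,0.95,0.95,0.95,0.95,0.95,0.95])

```text
t: 17.53
eef_pos: [0.4392, 0.1383, 0.2238]
tool_rot: [-0.015, 0.947, 0.014, 0.319]
contact_force: [-0.1, 0.1, -0.6]
gripper_width: 0.948
grasp_force: 0.0
```

Run:
```python
from h import *
go((.38,.12,.15),ang=-90)
```

```text
t 17.5333 tcp [0.4392 0.1383 0.2238] slide [-92.1  17.6  41. ] rows 2.4546892818785953 yhead -87.9 tilt 37.3 3.6 roll 2.1 q [ 0.9347 -0.2055 -1.4068  2.4295  0.4471  0.1706 -2.4903] z [ 0.6043  0.0385 -0.7958]
```

Emit:
send_rows(slide=[[-35,0,10],[-70,0,20],[-105,0,30],[-140,0,40],[-175,0,50],[-210,0,60],[-210,0,60],[-210,0,60]], roll=[0,0,0,0,0,0,0,0], claw=[0.95,0.95,0.95,0.95,0.95,0.95,0.95,0.95])

```text
t: 18.2
eef_pos: [0.4265, 0.1487, 0.221]
tool_rot: [-0.019, 0.95, 0.015, 0.311]
contact_force: [0.8, -0.4, -0.5]
gripper_width: 0.948
grasp_force: 0.0
```

Emit:
send_rows(slide=[[-35,0,20],[-70,0,40],[-105,0,60],[-140,0,80],[-160,0,100],[-160,0,120],[-160,0,120],[-160,0,120]], roll=[0,0,0,0,0,0,0,0], claw=[0.95,0.95,0.95,0.95,0.95,0.95,0.95,0.95])

```text
t: 18.87
eef_pos: [0.428, 0.1448, 0.2168]
tool_rot: [-0.025, 0.952, 0.017, 0.304]
contact_force: [-0.1, -0.5, 0.3]
gripper_width: 0.955
grasp_force: 0.0
```

Run:
```python
from h import *
go((.38,.12,.15),ang=-90)
```

```text
t 18.8667 tcp [0.428  0.1448 0.2168] slide [-78.3  24.9  43.8] rows 2.2336976832161644 yhead -87.3 tilt 35.6 5.7 roll 2.7 q [ 0.9426 -0.223  -1.4089  2.435   0.1428  0.1698 -2.1966] z [ 0.5787  0.0576 -0.8135]
```

Emit:
send_rows(slide=[[-36,0,18],[-72,0,36],[-108,0,54],[-144,0,72],[-180,0,90],[-216,0,108],[-252,0,126],[-290,0,150]], roll=[0,0,0,0,0,0,0,0], claw=[0.95,0.95,0.95,0.95,0.95,0.95,0.95,0.95])

```text
t: 19.53
eef_pos: [0.4263, 0.1473, 0.2146]
tool_rot: [-0.031, 0.953, 0.019, 0.299]
contact_force: [-0.1, -0.3, -0.1]
gripper_width: 0.951
grasp_force: 0.0
```

Run:
```python
from h import *
go((.38,.12,.15),ang=-90)
```

```text
t 19.5333 tcp [0.4263 0.1473 0.2146] slide [-75.4  27.7  43.3] rows 2.1887954665905496 yhead -86.8 tilt 35.0 7.1 roll 3.2 q [ 0.9434 -0.2122 -1.4091  2.435   0.0944  0.1698 -2.1427] z [ 0.5695  0.071  -0.8189]
```

Emit:
send_rows(slide=[[-41,0,0],[-82,0,0],[-123,0,0],[-164,0,0],[-205,0,0],[-246,0,0],[-287,0,0],[-330,0,0]], roll=[0,0,0,0,0,0,0,0], claw=[0.95,0.95,0.95,0.95,0.95,0.95,0.95,0.95])

```text
t: 20.2
eef_pos: [0.4163, 0.183, 0.2207]
tool_rot: [-0.044, 0.949, 0.023, 0.311]
contact_force: [1.3, 0.0, 0.2]
gripper_width: 0.95
grasp_force: 0.0
```

Run:
```python
from h import *
go((.38,.12,.15),ang=-90)
```

```text
t 20.2 tcp [0.4163 0.183  0.2207] slide [-72.2  64.9  47.9] rows 2.5968794216028215 yhead -85.9 tilt 36.7 9.4 roll 4.1 q [ 0.8361 -0.2265 -1.409   2.435   0.3104  0.1698 -2.4485] z [ 0.5892  0.0974 -0.8021]
```

Run:
```python
from h import *
go((.48,.16,.10),ang=-90)
go((.43,.16,.08),ang=-90)
```

```text
t 20.2 tcp [0.4163 0.183  0.2207] slide [-20.7  35.7 150.8] rows 3.750108575035409 yhead -85.9 tilt 36.7 9.4 roll 4.1 q [ 0.8361 -0.2265 -1.409   2.435   0.3104  0.1698 -2.4485] z [ 0.5892  0.0974 -0.8021]
t 20.2 tcp [0.4163 0.183  0.2207] slide [-72.8  33.5 137.4] rows 3.8149271200537886 yhead -85.9 tilt 36.7 9.4 roll 4.1 q [ 0.8361 -0.2265 -1.409   2.435   0.3104  0.1698 -2.4485] z [ 0.5892  0.0974 -0.8021]
```

Emit:
send_rows(slide=[[-4,7,30],[-8,14,60],[-12,21,90],[-16,28,120],[-20,35,150],[-20,35,150],[-20,35,150],[-20,35,150]], roll=[1,2,3,4,4,4,4,4], claw=[0.95,0.95,0.95,0.95,0.95,0.95,0.95,0.95])

```text
t: 20.87
eef_pos: [0.4478, 0.1313, 0.2047]
tool_rot: [-0.058, 0.952, -0.008, 0.299]
contact_force: [-0.5, 0.8, 0.2]
gripper_width: 0.952
grasp_force: 0.0
```

Run:
```python
from h import *
go((.48,.16,.10),ang=-90)
go((.43,.16,.08),ang=-90)
```

```text
t 20.8667 tcp [0.4478 0.1313 0.2047] slide [-34.5 -15.7 125.4] rows 3.141193050063834 yhead -88.9 tilt 35.5 10.6 roll 1.1 q [ 0.9342 -0.0164 -1.409   2.435   0.9476  0.1897 -2.9592] z [ 0.5706  0.1063 -0.8143]
t 20.8667 tcp [0.4478 0.1313 0.2047] slide [-86.9 -14.4 113.1] rows 3.4388234637281134 yhead -88.9 tilt 35.5 10.6 roll 1.1 q [ 0.9342 -0.0164 -1.409   2.435   0.9476  0.1897 -2.9592] z [ 0.5706  0.1063 -0.8143]
```

Emit:
send_rows(slide=[[20,0,-16],[40,0,-32],[60,0,-48],[80,0,-64],[100,0,-80],[120,0,-96],[140,0,-112],[160,0,-128]], roll=[-7,-14,-21,-28,-35,-42,-49,-56], claw=[0.95,0.95,0.95,0.95,0.95,0.95,0.95,0.95])

```text
t: 21.53
eef_pos: [0.4921, 0.1128, 0.3513]
tool_rot: [0.031, 0.926, 0.227, 0.302]
contact_force: [1.0, 1.1, -0.4]
gripper_width: 0.95
grasp_force: 0.0
```

Emit:
send_rows(slide=[[0,0,0],[0,0,0],[0,0,0],[0,0,0],[0,0,0],[0,0,0],[0,0,0],[0,0,0]], roll=[-7,-14,-21,-28,-35,-42,-49,-56], claw=[0.95,0.95,0.95,0.95,0.95,0.95,0.95,0.95])

```text
t: 22.2
eef_pos: [0.4931, 0.1127, 0.3512]
tool_rot: [0.17, 0.71, 0.634, 0.252]
contact_force: [-0.0, -0.1, -0.7]
gripper_width: 0.948
grasp_force: 0.0
```

Emit:
send_rows(slide=[[0,0,0],[0,0,0],[0,0,0],[0,0,0],[0,0,0],[0,0,0],[0,0,0],[0,0,0]], roll=[-7,-14,-21,-28,-35,-42,-49,-56], claw=[0.95,0.95,0.95,0.95,0.95,0.95,0.95,0.95])

```text
t: 22.87
eef_pos: [0.493, 0.1127, 0.3512]
tool_rot: [0.269, 0.329, 0.894, 0.143]
contact_force: [-0.5, 0.6, 0.3]
gripper_width: 0.948
grasp_force: 0.0
```

Run:
```python
from h import *
go((.50,.1,.25),ang=90)
go((.48,.13,.10),ang=90)
```

```text
t 22.8667 tcp [0.493  0.1127 0.3512] slide [ 26.2 -49.6 104.1] rows 2.8371769446641815 yhead 55.4 tilt 35.5 7.8 roll -34.6 q [-0.1623 -0.2021 -0.2604  2.2085  0.232   0.5447  0.2683] z [ 0.5748  0.0784 -0.8146]
t 22.8667 tcp [0.493  0.1127 0.3512] slide [ 116.9 -102.5  217.2] rows 6.405607005803945 yhead 55.4 tilt 35.5 7.8 roll -34.6 q [-0.1623 -0.2021 -0.2604  2.2085  0.232   0.5447  0.2683] z [ 0.5748  0.0784 -0.8146]
```

Emit:
send_rows(slide=[[15,-13,28],[30,-26,56],[45,-40,84],[60,-54,112],[76,-67,140],[92,-80,168],[107,-94,196],[117,-102,217]], roll=[-5,-10,-15,-20,-25,-30,-35,-35], claw=[0.95,0.95,0.95,0.95,0.95,0.95,0.95,0.95])

```text
t: 23.53
eef_pos: [0.4914, 0.1163, 0.1584]
tool_rot: [0.294, 0.096, 0.95, 0.053]
contact_force: [1.0, -0.7, -1.9]
gripper_width: 0.948
grasp_force: 0.0
```

Run:
```python
from h import *
go((.50,.16,.12),ang=90)
go((.6,.161,.071),ang=90)
```

```text
t 23.5333 tcp [0.4914 0.1163 0.1584] slide [23.4 37.8 57.1] rows 1.7356177910409798 yhead 81.2 tilt 34.7 4.5 roll -8.8 q [ 0.0868  0.1618 -0.6321  2.4246  1.5296  0.3367 -0.5711] z [ 0.5681  0.0449 -0.8217]
t 23.5333 tcp [0.4914 0.1163 0.1584] slide [-30.4  46.2 154.2] rows 3.9283473186760185 yhead 81.2 tilt 34.7 4.5 roll -8.8 q [ 0.0868  0.1618 -0.6321  2.4246  1.5296  0.3367 -0.5711] z [ 0.5681  0.0449 -0.8217]
```

Emit:
send_rows(slide=[[25,7,4],[50,14,8],[75,21,12],[100,28,16],[130,35,20],[130,40,20],[130,40,20],[130,40,20]], roll=[-2,-4,-6,-8,-9,-9,-9,-9], claw=[0.95,0.95,0.95,0.95,0.95,0.95,0.95,0.95])

```text
t: 24.2
eef_pos: [0.4334, 0.2088, 0.0843]
tool_rot: [0.281, 0.025, 0.959, 0.02]
contact_force: [0.0, -0.2, 0.1]
gripper_width: 0.949
grasp_force: 0.0
```

Run:
```python
from h import *
go((.50,.16,.12),ang=90)
go((.6,.161,.071),ang=90)
```

```text
t 24.2 tcp [0.4334 0.2088 0.0843] slide [-78.2 -44.4  23.5] rows 2.2275961311179517 yhead 87.9 tilt 32.7 2.6 roll -2.1 q [ 0.2993  0.7863 -1.4094  2.4346  1.6816  1.1653 -0.6937] z [ 0.5403  0.0242 -0.8411]
t 24.2 tcp [0.4334 0.2088 0.0843] slide [-135.8  -42.2  118.8] rows 4.442976411917733 yhead 87.9 tilt 32.7 2.6 roll -2.1 q [ 0.2993  0.7863 -1.4094  2.4346  1.6816  1.1653 -0.6937] z [ 0.5403  0.0242 -0.8411]
```

Emit:
send_rows(slide=[[30,0,-15],[60,0,-30],[90,0,-45],[120,0,-60],[150,0,-75],[180,0,-90],[210,0,-105],[230,0,-120]], roll=[0,0,0,0,0,0,0,0], claw=[0.95,0.95,0.95,0.95,0.95,0.95,0.95,0.95])

```text
t: 24.87
eef_pos: [0.2798, 0.3057, 0.0903]
tool_rot: [0.28, 0.031, 0.96, 0.006]
contact_force: [0.9, 1.3, -0.1]
gripper_width: 0.948
grasp_force: 0.0
```

Run:
```python
from h import *
go((.50,.161,.12),ang=90)
go((.6,.161,.071),ang=90)
```

```text
t 24.8667 tcp [0.2798 0.3057 0.0903] slide [-210.4 -131.2  112.7] rows 6.531730824520585 yhead 86.8 tilt 32.5 -0.6 roll -3.2 q [-0.2744  0.748  -1.4082  2.4342  1.3964  1.3623 -1.0986] z [ 0.5371 -0.0052 -0.8435]
t 24.8667 tcp [0.2798 0.3057 0.0903] slide [-268.3 -127.1  207.7] rows 8.688778388707872 yhead 86.8 tilt 32.5 -0.6 roll -3.2 q [-0.2744  0.748  -1.4082  2.4342  1.3964  1.3623 -1.0986] z [ 0.5371 -0.0052 -0.8435]
```

Run:
```python
from h import *
go((.601,.161,.066),d=.0087-.09,ang=90)
```

```text
t 24.8667 tcp [0.2798 0.3057 0.0903] slide [-266.4 -127.2  112.5] rows 7.576370359562276 yhead 86.8 tilt 32.5 -0.6 roll -3.2 q [-0.2744  0.748  -1.4082  2.4342  1.3964  1.3623 -1.0986] z [ 0.5371 -0.0052 -0.8435]
```

Emit:
send_rows(slide=[[-33,-16,5],[-66,-32,15],[-99,-48,30],[-132,-64,45],[-165,-80,60],[-198,-96,78],[-231,-112,95],[-266,-127,112]], roll=[-1,-2,-3.2,-3.2,-3.2,-3.2,-3.2,-3.2], claw=[1,1,1,1,1,1,1,1])

```text
t: 25.53
eef_pos: [0.5591, 0.1588, 0.1346]
tool_rot: [0.28, 0.003, 0.96, -0.003]
contact_force: [-0.3, 1.2, 1.1]
gripper_width: 1.003
grasp_force: 0.0
```

Run:
```python
from h import *
go((.601,.161,.066),d=.0087-.09,ang=90)
```

```text
t 25.5333 tcp [0.5591 0.1588 0.1346] slide [ 1.6  2.9 -1. ] rows 0.08195421421154755 yhead 89.6 tilt 32.5 -0.9 roll -0.4 q [ 0.5053  0.674  -1.3196  2.2188  1.5626  0.9371 -0.2148] z [ 0.5376 -0.0081 -0.8431]
```

Run:
```python
from h import *
a=bot.read_camera("scene")[215:335,310:450,::-1];b=bot.read_camera("top")[200:320,150:290,::-1]
cv2.imwrite("pics/c.png",cv2.resize(np.hstack([a,b]),(800,343),interpolation=cv2.INTER_CUBIC))
```

```text
(no output)
```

View pics/c.png

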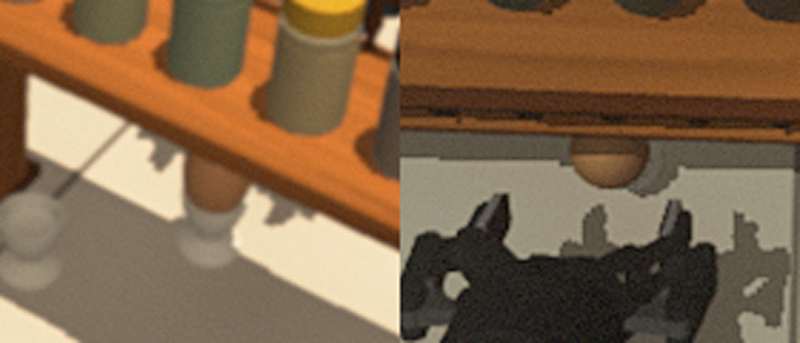

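Emit:
send_rows(slide=[[1,2,10],[1.6,2.9,22],[1.6,2.9,36],[1.6,2.9,50],[1.6,2.9,64],[1.6,2.9,76],[1.6,2.9,85],[1.6,2.9,89]], roll=[0,0,0,0,0,0,0,0], claw=[1,1,1,1,1,1,1,1], force=5)

```text
t: 26.3
eef_pos: [0.6038, 0.1635, 0.0568]
tool_rot: [0.279, 0.003, 0.96, -0.003]
contact_force: [0.0, -0.6, -0.0]
gripper_width: 0.999
grasp_force: 0.0
```

Emit:
send_rows(slide=[[0,0,0],[0,0,0],[0,0,0],[0,0,0],[0,0,0],[0,0,0],[0,0,0],[0,0,0]], roll=[0,0,0,0,0,0,0,0], claw=[0.9,0.8,0.7,0.65,0.62,0.6,0.6,0.6])

```text
t: 26.97
eef_pos: [0.6029, 0.1644, 0.0562]
tool_rot: [0.278, 0.003, 0.961, -0.002]
contact_force: [0.2, 0.2, 0.3]
gripper_width: 0.598
grasp_force: 0.0
```

Run:
```python
from h import *
go((.601,.161,.066),d=.0087,ang=90)
a=bot.read_camera("scene")[215:335,310:450,::-1];b=bot.read_camera("top")[200:320,150:290,::-1]
cv2.imwrite("pics/d.png",cv2.resize(np.hstack([a,b]),(800,343),interpolation=cv2.INTER_CUBIC))
```

```text
t 26.9667 tcp [0.6029 0.1644 0.0562] slide [-3.6 -3.4 -0.6] rows 0.12030367512158875 yhead 89.6 tilt 32.3 -0.6 roll -0.4 q [ 0.396   0.853  -1.1664  2.1601  1.7676  0.9638 -0.2962] z [ 0.534  -0.0053 -0.8455]
```

View pics/d.png

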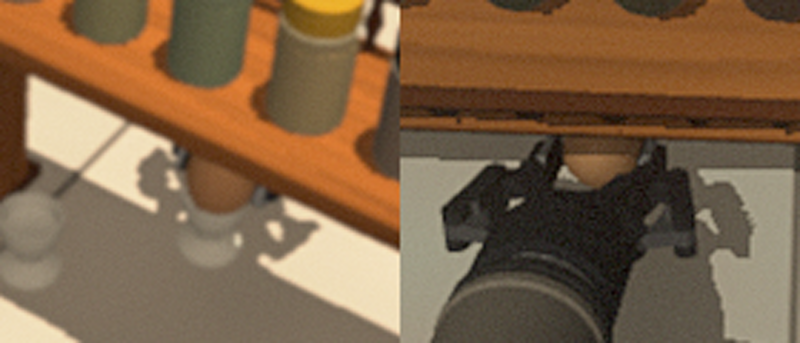

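Emit:
send_rows(slide=[[-1,0,0],[-2,-0.5,0],[-3,-1,0],[-3,-1,0],[-3,-1,0],[-3,-1,0],[-3,-1,0],[-3,-1,0]], roll=[0,0,0,0,0,0,0,0], claw=[0.6,0.6,0.6,0.59,0.58,0.57,0.56,0.56])

```text
t: 27.73
eef_pos: [0.6055, 0.1633, 0.0578]
tool_rot: [0.278, 0.003, 0.961, -0.002]
contact_force: [0.8, -0.2, 0.9]
gripper_width: 0.559
grasp_force: 0.1
```

Emit:
send_rows(slide=[[0,0,0],[0,0,0],[0,0,0],[0,0,0],[0,0,0],[0,0,0],[0,0,0],[0,0,0]], roll=[0,0,0,0,0,0,0,0], claw=[0.555,0.55,0.55,0.545,0.545,0.54,0.54,0.54])

```text
t: 28.4
eef_pos: [0.6056, 0.1632, 0.0579]
tool_rot: [0.278, 0.003, 0.961, -0.002]
contact_force: [-0.0, -0.8, 1.4]
gripper_width: 0.543
grasp_force: 7.6
```

Emit:
send_rows(slide=[[-0.5,0,-0.8],[-2.1,0,-3.4],[-4.3,0,-6.8],[-6.4,0,-10.2],[-8,0,-13.7],[-8.6,0,-18.5],[-9,0,-25],[-9,0,-35]], roll=[0,0,0,0,0,0,0,0], claw=[0.543,0.543,0.543,0.543,0.543,0.543,0.543,0.543])

```text
t: 29.07
eef_pos: [0.594, 0.1633, 0.0924]
tool_rot: [0.278, 0.003, 0.961, -0.002]
contact_force: [0.2, -0.0, -0.4]
gripper_width: 0.543
grasp_force: 5.4
```

Emit:
send_rows(slide=[[0,0,-10],[0,0,-20],[0,0,-32],[0,0,-44],[0,0,-56],[0,0,-66],[0,0,-72],[0,0,-75]], roll=[0,0,0,0,0,0,0,0], claw=[0.543,0.543,0.543,0.543,0.543,0.543,0.543,0.543])

```text
t: 29.73
eef_pos: [0.554, 0.1641, 0.1569]
tool_rot: [0.279, 0.002, 0.96, -0.002]
contact_force: [0.3, -0.2, 0.0]
gripper_width: 0.545
grasp_force: 5.4
```

Run:
```python
from h import *
go((.5365,-.168,.16),d=.0087,ang=90)
a=bot.read_camera("scene")[150:390,250:510,::-1];b=bot.read_camera("top")[200:440,150:410,::-1]
cv2.imwrite("pics/e.png",cv2.resize(np.hstack([a,b]),(800,369),interpolation=cv2.INTER_CUBIC))
print(bot.get_obs()["grasp_force"])
```

```text
t 29.7333 tcp [0.554  0.1641 0.1569] slide [  11.9 -332.2   -1.5] rows 7.972068573438231 yhead 89.7 tilt 32.4 -0.6 roll -0.3 q [ 0.5209  0.6136 -1.341   2.2076  1.4821  0.909  -0.1675] z [ 0.5353 -0.0054 -0.8446]
5.420939102768898
```

View pics/e.png

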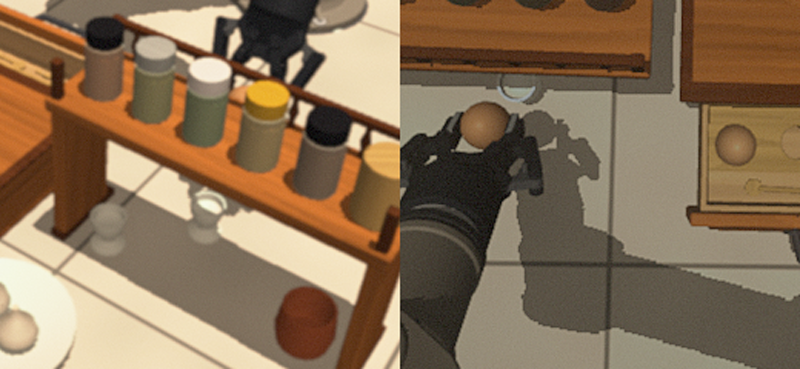

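Run:
```python
from h import *
im=bot.read_camera("top")[:,:,::-1].copy();h=cv2.cvtColor(im,cv2.COLOR_BGR2HSV)
m=cv2.inRange(h,(3,70,60),(18,200,255))[255:310,180:235]
n,l,s,c=cv2.connectedComponentsWithStats(m);k=1+np.argmax(s[1:,4]);print(s[k],c[k]+[180,255])
o,R=cur()
for z in(.16,.166): print(plane("top",c[k]+[180,255],z),plane("top",(s[k][0]+s[k][2]/2+180-.5,s[k][1]+s[k][3]/2+255-.5),z))
print("expected",o["eef_pos"]-.0087*R[:,2])
```

```text
[  9  11  33  31 737] [204.1845 280.2266]
[0.5491 0.1684 0.16  ] [0.548  0.1672 0.16  ]
[0.5491 0.167  0.166 ] [0.5479 0.1658 0.166 ]
expected [0.5498 0.1637 0.1631]
```

Emit:
send_rows(slide=[[1,-20,0],[3,-55,0],[4,-93,0],[6,-131,0],[8,-169,0],[10,-207,0],[11,-245,0],[12,-275,0]], roll=[0,0,0,0,0,0,0,0], claw=[0.543,0.543,0.543,0.543,0.543,0.543,0.543,0.543])

```text
t: 30.55
eef_pos: [0.5417, -0.1148, 0.1491]
tool_rot: [0.278, 0.004, 0.961, -0.003]
contact_force: [0.8, -0.3, -1.0]
gripper_width: 0.541
grasp_force: 5.4
```

Run:
```python
from h import *
go((.5365,-.168,.16),d=.0087,ang=90)
```

```text
t 30.55 tcp [ 0.5417 -0.1148  0.1491] slide [ -1.8 -53.3  -2.9] rows 1.2803744814278541 yhead 89.4 tilt 32.2 -0.8 roll -0.6 q [ 1.247   0.5615 -1.3337  2.2746  1.4288  0.4891  0.432 ] z [ 0.5332 -0.0075 -0.846 ]
```

Emit:
send_rows(slide=[[0,-14,0],[-1,-30,-1],[-1,-45,-2],[-2,-52,-3],[-2,-53,-3],[-2,-53,-3],[-2,-53,-3],[-2,-53,-3]], roll=[0,0,0,0,0,0,0,0], claw=[0.543,0.543,0.543,0.543,0.543,0.543,0.543,0.543])

```text
t: 31.22
eef_pos: [0.5421, -0.1629, 0.1534]
tool_rot: [0.278, 0.002, 0.961, -0.002]
contact_force: [-0.6, 0.2, -0.2]
gripper_width: 0.545
grasp_force: 5.4
```

Run:
```python
from h import *
b=cv2.imread("pics/b.png")
im=bot.read_camera("top")[:,:,::-1].copy()
cv2.imwrite("pics/f.png",cv2.resize(np.vstack([b[260:350,340:530],im[240:350,340:530]]),(760,800//1),interpolation=cv2.INTER_CUBIC)[:,:])
f=cv2.imread("pics/f.png");cv2.imwrite("pics/f.png",cv2.resize(f,(570,600)))
go((.5365,-.168,.052),d=.0087,ang=90)
```

```text
t 31.2667 tcp [ 0.5422 -0.163   0.1534] slide [58.9 -4.8 91.5] rows 2.6120755157399356 yhead 89.7 tilt 32.3 -0.5 roll -0.3 q [ 1.3552  0.5935 -1.3391  2.2353  1.3318  0.4658  0.6439] z [ 0.5339 -0.0045 -0.8456]
```

View pics/f.png

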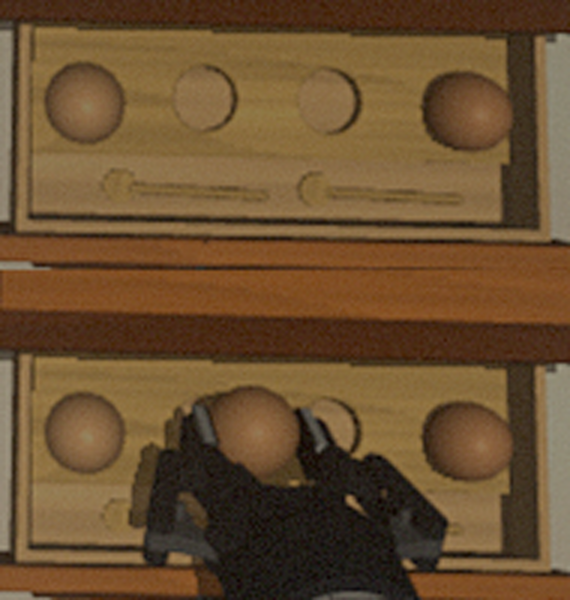

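Run:
```python
from h import *
print("h2",plane("top",(408.3,292.8),.034),"h3",plane("top",(340+329/3,260+100/3),.034))
o,R=cur();e=o["eef_pos"]-.0087*R[:,2];print("egg exp",e,proj("top",e))
im=bot.read_camera("top")[:,:,::-1].copy();h=cv2.cvtColor(im,cv2.COLOR_BGR2HSV)
m=cv2.inRange(h,(3,90,60),(16,200,255))[270:325,400:450]
n,l,s,c=cv2.connectedComponentsWithStats(m);k=1+np.argmax(s[1:,4]);print(s[k],c[k]+[400,270],plane("top",c[k]+[400,270],e[2]))
ys,xs=np.where(l==k);print([(y+270,xs[ys==y].min()+400,xs[ys==y].max()+400) for y in range(ys.min(),ys.max(),3)])
# drawer: stored egg positions
for uv in((340+84.5/3,260+103/3),): print("egg_b",plane("top",uv,.052))
```

```text
h2 [ 0.5355 -0.1689  0.034 ] h3 [ 0.5359 -0.2446  0.034 ]
egg exp [ 0.5375 -0.1629  0.1608] [423.1674 292.0989]
[  3   9  37  31 673] [424.4577 292.7727] [ 0.5365 -0.1649  0.1608]
[(279, np.int64(418), np.int64(428)), (282, np.int64(406), np.int64(433)), (285, np.int64(403), np.int64(435)), (288, np.int64(410), np.int64(437)), (291, np.int64(411), np.int64(438)), (294, np.int64(412), np.int64(439)), (297, np.int64(413), np.int64(439)), (300, np.int64(413), np.int64(438)), (303, np.int64(416), np.int64(436)), (306, np.int64(422), np.int64(433))]
egg_b [ 0.5316 -0.0936  0.052 ]
```

Emit:
send_rows(slide=[[0,-3,0],[6,-4.8,9],[14,-4.8,22],[23,-4.8,36],[32,-4.8,50],[40,-4.8,62],[47,-4.8,73],[51,-4.8,79]], roll=[0,0,0,0,0,0,0,0], claw=[0.543,0.543,0.543,0.543,0.543,0.543,0.543,0.543])

```text
t: 31.98
eef_pos: [0.5407, -0.1688, 0.058]
tool_rot: [0.277, 0.003, 0.961, -0.002]
contact_force: [0.2, 0.3, -0.9]
gripper_width: 0.543
grasp_force: 5.4
```

Emit:
send_rows(slide=[[1,0,1],[2,0,3],[3,0,5],[4,0,6.5],[5,0,8],[5,0,8],[5,0,8],[5,0,8]], roll=[0,0,0,0,0,0,0,0], claw=[0.543,0.543,0.543,0.543,0.543,0.543,0.543,0.543])

```text
t: 32.65
eef_pos: [0.5413, -0.1691, 0.0503]
tool_rot: [0.278, 0.003, 0.961, -0.002]
contact_force: [-0.1, 0.2, -1.3]
gripper_width: 0.541
grasp_force: 5.4
```

Run:
```python
from h import *
go((.5365,-.168,.052),d=.0087,ang=90)
```

```text
t 32.65 tcp [ 0.5413 -0.1691  0.0503] slide [3.1 1.1 4.7] rows 0.13749929242566017 yhead 89.6 tilt 32.3 -0.6 roll -0.4 q [ 1.2188  0.8077 -1.1727  2.2858  1.8725  0.5392  0.2281] z [ 0.5341 -0.0056 -0.8454]
```

Emit:
send_rows(slide=[[0.5,0,0.8],[1.1,0,1.7],[1.6,0,2.5],[2.1,0.5,3.4],[2.1,0.5,3.4],[2.1,0.5,3.4],[2.1,0.5,3.4],[2.1,0.5,3.4]], roll=[0,0,0,0,0,0,0,0], claw=[0.543,0.543,0.543,0.543,0.543,0.543,0.543,0.543])

```text
t: 33.32
eef_pos: [0.5413, -0.1685, 0.0461]
tool_rot: [0.278, 0.003, 0.961, -0.002]
contact_force: [-0.3, 0.1, -0.4]
gripper_width: 0.536
grasp_force: 5.4
```

Run:
```python
from h import *
go((.5365,-.168,.052),d=.0087,ang=90);o=bot.get_obs();print(o["contact_force"],o["grasp_force"])
```

```text
t 33.3167 tcp [ 0.5413 -0.1685  0.0461] slide [0.9 0.5 1.1] rows 0.03643781375130626 yhead 89.6 tilt 32.3 -0.6 roll -0.4 q [ 1.2157  0.8202 -1.1708  2.287   1.8891  0.5483  0.2176] z [ 0.534  -0.0054 -0.8455]
[-0.2639  0.0886 -0.4389] 5.406785532832146
```

Emit:
send_rows(slide=[[0.3,0,0.4],[0.5,0,0.8],[0.8,0,1.3],[1.1,0,1.7],[1.1,0,1.7],[1.1,0,1.7],[1.1,0,1.7],[1.1,0,1.7]], roll=[0,0,0,0,0,0,0,0], claw=[0.543,0.543,0.543,0.543,0.543,0.543,0.543,0.543])

```text
t: 33.98
eef_pos: [0.5412, -0.1686, 0.0441]
tool_rot: [0.278, 0.003, 0.961, -0.002]
contact_force: [-1.0, 0.5, -0.5]
gripper_width: 0.544
grasp_force: 5.4
```

Run:
```python
from h import *
im=bot.read_camera("top")[:,:,::-1];cv2.imwrite("pics/g.png",cv2.resize(im[240:350,340:530],None,fx=4,fy=4,interpolation=cv2.INTER_CUBIC))
go((.5365,-.168,.052),d=.0087,ang=90)
```

```text
t 34.0333 tcp [ 0.5412 -0.1686  0.044 ] slide [-0.2  0.5 -0.6] rows 0.01951704731564528 yhead 89.6 tilt 32.3 -0.6 roll -0.4 q [ 1.2147  0.8261 -1.1696  2.2875  1.8971  0.5524  0.2131] z [ 0.5339 -0.0055 -0.8455]
```

View pics/g.png

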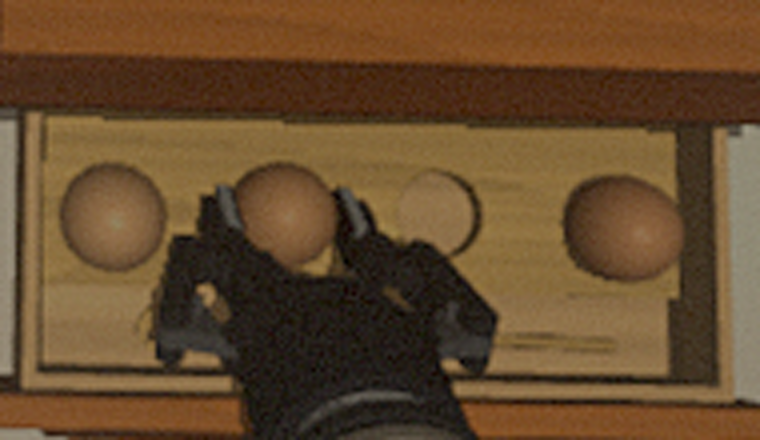

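Emit:
send_rows(slide=[[0.2,0,0.3],[0.4,0,0.6],[0.6,0,1.0],[0.8,0,1.3],[0.8,0,1.3],[0.8,0,1.3],[0.8,0,1.3],[0.8,0,1.3]], roll=[0,0,0,0,0,0,0,0], claw=[0.543,0.543,0.543,0.543,0.543,0.543,0.543,0.543])

```text
t: 34.7
eef_pos: [0.5423, -0.1684, 0.0435]
tool_rot: [0.279, 0.002, 0.96, -0.002]
contact_force: [-0.3, -0.5, 4.9]
gripper_width: 0.542
grasp_force: 5.6
```

Emit:
send_rows(slide=[[0,0,-0.5],[0,0,-0.5],[0,0,-0.5],[0,0,-0.5],[0,0,-0.5],[0,0,-0.5],[0,0,-0.5],[0,0,-0.5]], roll=[0,0,0,0,0,0,0,0], claw=[0.546,0.55,0.555,0.56,0.575,0.6,0.63,0.66])

```text
t: 35.37
eef_pos: [0.5409, -0.1685, 0.0428]
tool_rot: [0.278, 0.003, 0.961, -0.002]
contact_force: [-0.5, -0.6, -0.4]
gripper_width: 0.662
grasp_force: 0.0
```

Emit:
send_rows(slide=[[0,0,0],[0,0,0],[0,0,-5],[0,0,-15],[0,0,-30],[0,0,-50],[0,0,-75],[0,0,-105]], roll=[0,0,0,0,0,0,0,0], claw=[0.68,0.7,0.7,0.7,0.7,0.7,0.7,0.7])

```text
t: 36.03
eef_pos: [0.4854, -0.1672, 0.1303]
tool_rot: [0.278, 0.003, 0.961, -0.001]
contact_force: [-1.7, -0.8, 0.4]
gripper_width: 0.702
grasp_force: 0.0
```

Emit:
send_rows(slide=[[0,0,-30],[0,0,-60],[0,0,-90],[0,0,-120],[0,0,-140],[0,0,-140],[0,0,-140],[0,0,-140]], roll=[0,0,0,0,0,0,0,0], claw=[0.7,0.7,0.7,0.7,0.7,0.7,0.7,0.7])

```text
t: 36.7
eef_pos: [0.4085, -0.1718, 0.1797]
tool_rot: [0.229, 0.005, 0.973, -0.001]
contact_force: [-0.1, -0.1, 0.4]
gripper_width: 0.696
grasp_force: 0.0
```

Run:
```python
from h import *
im=bot.read_camera("top")[:,:,::-1];cv2.imwrite("pics/i.png",im)
a=bot.read_camera("scene")[:,:,::-1]
cv2.imwrite("pics/j.png",np.vstack([cv2.resize(im[220:400,180:560],(760,360)),cv2.resize(a[130:330,40:440],(480,240))[:,:].copy() if 0 else cv2.copyMakeBorder(cv2.resize(a[130:330,100:500],(480,240)),0,0,0,280,0)]))
```

```text
(no output)
```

View pics/j.png

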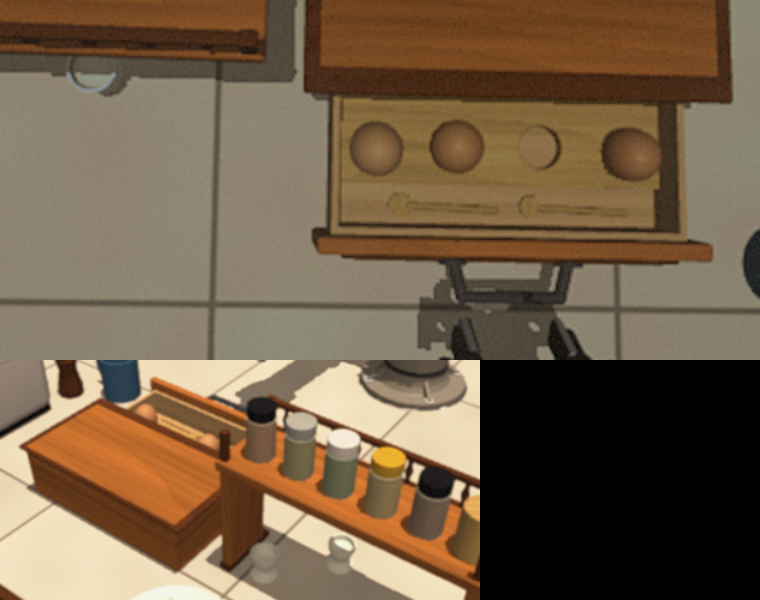

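The egg sits in hollow 2 (top view, about pixel 457,147). The stored eggs are seated, the drawer is open, both cups stand, and the gripper is clear.

```bash
python3 -c "
from station import bot
print(bot.hand_in())"
```

```text
the job is handed in; nothing more can be done
None
```

The job is handed in, with no verdict returned: the egg stands released in hollow 2, the drawer is about 138 mm out, the stored eggs are in place, and both cups are standing.

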